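# Gauge a sample vial in the bench caliper

## Task

Measure the small capped glass vial in the bench caliper: open the caliper's sliding jaw, stand the vial upright on the base plate between the two jaws and right up against the beam, let go of it, then close the sliding jaw by its thumb post, without tilting the jaw, until both jaws nip the glass with a measuring force of about 7 N (never over 10 N). Leave the vial standing in the closed caliper so that its diameter can be read, and do not disturb the things round about.

Things in the scene. Friction and masses are not known exactly. Their poses are not given: they have to be found in the camera images.
- vial: Small round glass vial with a white cap, 19 mm in diameter all the way up (within 0.5 mm), 54 mm tall, the cap the top 12 mm, about 25 g; stands on the bench at the start. Origin: centre of its underside; z is its own axis, up. Grip the cap from above. Thin glass: no jaw may press on it with more than 10 N.
- caliper_stand: Steel caliper clamped lying flat, display up, over a grey base plate 120 (x) x 250 (y) x 10 mm, fixed to the bench. Origin: centre of the plate's underside; x away from the jaws' tips to the beam, y along the beam to the fixed jaw, z up. Plate's top z = 10 mm. Beam: x = 12 to 28 mm, z = 16 to 21 mm. Jaws: same z, x = 12 to -28 mm (tips). Beam clamps at y = -110 and 98 mm, up to z = 31 mm.
- fixed_jaw: The fixed steel jaw. Its measuring face looks to the stand's -y and lies at y = 75 mm of the stand; the metal behind it is 5 mm (tip) to 13.5 mm thick. Origin: on that face, at the near edge of the beam, half-way up the jaw (8.5 mm above the plate's top). Axes as the stand's.
- moving_jaw: The sliding steel jaw, of the same shape, its measuring face looking to the stand's +y. Origin: on that face, at the near edge of the beam, half-way up the jaw. Axes as the stand's while the jaw is not tilted.
- slider (a joint): Opening of the caliper in m: the gap between the two measuring faces, 0 (shut) to 0.085, growing as the slider moves along the stand's -y. It starts nearly shut (4 to 12 mm). It drags with about 2 N, so a nip of 7 N takes a push of about 9 N on the post; it stays where it is left.
- slider_head (a joint): Tilt in rad of the slider's head with the moving jaw about the vertical, 0 = square: the slider has a little play on the beam, held by a gib spring of 3 Nm/rad (limits +-0.10). Forces off the beam's centre line (x = 20 mm of the stand) tilt it. A push on the thumb post balances a nip on a vial close to the beam; a nip near the jaws' tips or a push elsewhere does not.
- thumb_post_top (a point): Centre of the top of the slider's knurled round thumb post, to be pushed or pinched from above: upright, 13 to 14 mm in diameter, top 43.5 mm above the bench; beside it the display housing is 30.5 mm and the block under it 22.5 mm above the bench. It stands at x = 2 mm of the stand, 60 mm from the moving jaw's face towards -y, and moves with the slider.
- beam_corner (a point): Fixed point on the base plate's top (z = 10 mm of the stand) straight below the corner between the beam's near edge and the fixed jaw's face. Axes as the stand's. A vial that stands right up against both has its centre 9.5 mm from here along -x and 9.5 mm along -y.
- sample_jar: Bystander: clear sample jar with a lid, 54 mm in diameter, 57 mm tall; origin centre of its underside.
- dropper: Bystander: brown dropper bottle, 33 mm in diameter, 102 mm tall; origin centre of its underside.
- log_book: Bystander: notebook 148 x 109 x 16 mm lying flat; origin centre of its underside.
There are look-alikes about, which are no part of the job. Of the things that look like the vial, take the one that is farthest to the robot's right at the start.

How it is judged:
By the outcome, as a careful person would: the job done as asked, in the order asked, and still so for the second after the job is handed in, with the robot touching nothing.
It also fails if it takes over 72 s, if anything falls off the work surface, if the arm or the gripper's body presses on something with over 40 N, if the wrist force passes 120 N, or if a joint passes its speed limit or range.

## Robot

A 6-joint arm with a two-finger parallel gripper is mounted at the origin on a cart in front of the work surface, level with it; the furniture and walls round the work are solid. World frame = base frame: x ahead of the robot, y to its left, z up, the work surface at z = 0. Lengths are in m, angles in degrees, forces in N, time in s.
With the tool pointing down it reaches from about 0.325 to 0.85 m from the base axis. Payload 15.5 kg.
Tool frame: the origin (TCP) lies midway between the tips of the shut fingers; the grasp point (between the pads) lies 19 mm behind it; z points along the fingers, y is the line along which they close (so a half turn about z gives the same grasp; the last joint's range is limited). The gripper opens to 91 mm and grips with 3 to 60 N. Pads are 32 mm wide; open, the fingers measure 118 mm over their backs; the gripper's body (76 mm by 178 mm) begins 60 mm behind the grasp point.
Start: joints at [-73.768, 28.281, 77.091, -0, 74.628, -5.472], TCP at [0.231, -0.581, 0.214] pointing down, gripper open.
Joint ranges: [-166.48, 166.48], [-47.26, 123.95], [12.59, 153.08], [-70.14, 250.14], [6.76, 159.57], [-176.63, 176.63]. Speed limits (degrees/s): [108.29, 108.29, 147.25, 172.46, 172.46, 172.46].

## Interface

Orientations are given as a 3x3 rotation matrix whose columns are the frame's x, y, z axes.
In Python, from bench import ctrl gives the robot as it stands. The module is installed in compiled form; this text tells all that it offers. Calls block until the motion is done:
- ctrl.goto(position, orientation): joint-space move of the TCP to a pose.
- ctrl.move_l(position, vel=0.15, ori=None, contact_N=None): straight line of the TCP; ori=None keeps the orientation; vel is the mean speed in m/s. With contact_N (N) it stops when the force on the tool has changed by that much, and returns True; else False.
- ctrl.movej(angles): joint-space move.
- ctrl.command_gripper(opening): opening from 0.0 (shut) to 1.0 (fully open); the grip force is fixed at half the most; returns when the fingers have stopped.
- ctrl.sleep(seconds).
- ctrl.ik(position, orientation): joint angles nearest the present ones, or None.
- ctrl.read_camera(name): name is "side" or "top"; returns the picture (384x512x3 uint8, blue, green, red); there is no depth.
- ctrl.camera_params(name): a dict with "fx", "fy", "cx", "cy" (pixels), "pose" (4x4, takes a point from camera to world coordinates). Camera axes: x right, y up, looking along -z (the intrinsics and any distortion apply to the point x, -y, -z); pixel columns grow to the right and rows downward; lengths in m; the calibration is good to about 2 mm. A picture is of the moment at which its call begins. camera_params takes no time and is no camera call.
A pose or a line that the arm cannot do raises ctrl.MotionError and nothing moves.
- ctrl.sign_off(): hands the job in; it is judged then, once.
Readings, each from a call of its own:
- ctrl.current_t(): time.
- ctrl.current_q(): joint angles.
- ctrl.current_dq(): joint speeds.
- ctrl.current_effort(): joint torques, N m.
- ctrl.current_tool_pos(): TCP position.
- ctrl.current_eef_rot(): TCP orientation.
- ctrl.current_contact_force(): force on the tool from outside, world axes, zero at the start.
- ctrl.current_wrist_torque(): the same for the moment, N m.
- ctrl.current_grip_width(): opening from 0.0 (shut) to 1.0 (fully open).
- ctrl.current_grasp_force(): force on a finger pad.
Only numpy, scipy, OpenCV 4.12 (cv2) and the standard library are available. Lean on these libraries where they do the work, as an engineer would, in place of code of your own. Each camera call takes 0.05 s, during which the arm holds its last target. There are 200 camera calls.

## Working session

There is one attempt and no reset: what is moved stays moved. The work goes in short steps, each a Python script; the robot and the scene stay as the last script left them, time stands still between calls to the robot, and variables do not carry over. Pictures are saved under pics/ and viewed, at most 11 in all, crops included, and the job is handed in when it is done.

```bash
mkdir -p pics; python3 - <<'E'
from bench import ctrl
import cv2,numpy as np
for n in("top","side"):
    cv2.imwrite(f"pics/{n}0.png",ctrl.read_camera(n))
    p=ctrl.camera_params(n);print(n,{k:(np.round(v,4).tolist() if k=="pose" else v) for k,v in p.items()})
a=cv2.imread("pics/top0.png");b=cv2.imread("pics/side0.png")
print(ctrl.current_t(),ctrl.current_contact_force(),ctrl.current_eef_rot())
E
```

```text
top {'fx': 353.2542133741478, 'fy': 353.2542133741478, 'cx': 253.2715947134853, 'cy': 191.104019278556, 'pose': [[-0.0267, 0.9935, -0.111, 0.4297], [-0.9993, -0.0236, 0.0295, 0.0214], [0.0267, 0.1117, 0.9934, 1.0243], [0.0, 0.0, 0.0, 1.0]]}
side {'fx': 406.36398296220403, 'fy': 406.36398296220403, 'cx': 256.3885471790539, 'cy': 194.15861002242772, 'pose': [[0.9966, -0.0624, 0.0544, 0.5579], [0.0798, 0.5504, -0.8311, -0.7608], [0.022, 0.8326, 0.5535, 0.6013], [0.0, 0.0, 0.0, 1.0]]}
0.1 [-0.10763788  0.52661093 -0.02101209] [[ 9.29115836e-01  3.69788709e-01 -2.70955455e-04]
 [ 3.69788788e-01 -9.29115296e-01  1.00953970e-03]
 [ 1.21567525e-04 -1.03817561e-03 -9.99999454e-01]]
```

View pics/top0.png

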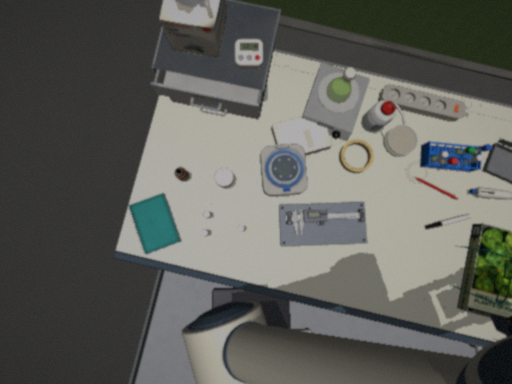

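View pics/side0.png

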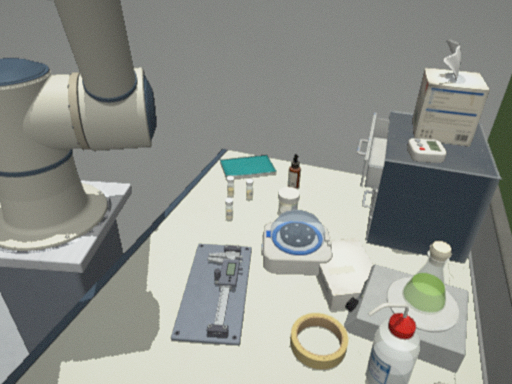

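The three vial-like objects in the top view are at (207,214), (207,232) and (241,228). In the side view they are at (250,188), (231,185) and (229,208). Image right in the top view is world -y, so the rightmost is top (241,228), side (229,208). Next I'll check that in a close crop and measure it.

```bash
cat > h.py <<'E'
import cv2,numpy as np
from bench import ctrl
def ray(n,u,v):
    p=ctrl.camera_params(n);P=np.array(p["pose"])
    d=P[:3,:3]@np.array([(u-p["cx"])/p["fx"],-(v-p["cy"])/p["fy"],-1.]);return P[:3,3],d
def onz(n,u,v,z):
    o,d=ray(n,u,v);return o+d*(z-o[2])/d[2]
def tri(a,b):
    o1,d1=ray("top",*a);o2,d2=ray("side",*b)
    s=np.linalg.lstsq(np.c_[d1,-d2],o2-o1,rcond=None)[0]
    p,q=o1+s[0]*d1,o2+s[1]*d2;return (p+q)/2,np.linalg.norm(p-q)
def proj(n,X):
    p=ctrl.camera_params(n);P=np.array(p["pose"]);c=P[:3,:3].T@(np.array(X)-P[:3,3])
    return np.array([p["cx"]+p["fx"]*c[0]/-c[2],p["cy"]+p["fy"]*c[1]/c[2]])
E
python3 - <<'E'
import cv2,numpy as np
from h import *
a=cv2.imread("pics/top0.png");b=cv2.imread("pics/side0.png")
A=cv2.resize(a[195:255,195:375],None,fx=4.4,fy=4.4,interpolation=cv2.INTER_CUBIC)
B=cv2.resize(b[170:345,170:290],None,fx=3.4,fy=3.4,interpolation=cv2.INTER_CUBIC)
cv2.imwrite("pics/A.png",A);cv2.imwrite("pics/B.png",B)
# plate mask
for n,im,box in(("top",a,(270,195,375,255)),("side",b,(165,235,265,350))):
    x0,y0,x1,y1=box;c=im[y0:y1,x0:x1].astype(int)
    m=(c.max(2)<165).astype(np.uint8)
    m=cv2.morphologyEx(m,cv2.MORPH_CLOSE,np.ones((5,5)))
    cs=max(cv2.findContours(m,0,1)[0],key=cv2.contourArea)
    r=cv2.approxPolyDP(cv2.convexHull(cs),6,True).reshape(-1,2)+[x0,y0]
    print(n,r.tolist(),[np.round(onz(n,*q,.01),4).tolist() for q in r])
    if n=="top":
        R=cv2.minAreaRect(cs);print(cv2.boxPoints(R)+[x0,y0])
print(onz("top",241,227.5,.054),onz("side",229,202,.054))
E
```

```text
top [[364, 201], [367, 243], [279, 245], [279, 203]] [[0.5065, -0.3297, 0.01], [0.3856, -0.3309, 0.01], [0.387, -0.0778, 0.01], [0.5068, -0.082, 0.01]]
[[277.46464205 202.30282593]
 [366.28025818 200.45248795]
 [367.19999695 244.59999466]
 [278.38438416 246.45033264]]
side [[199, 244], [251, 249], [239, 345], [171, 340]] [[0.3897, -0.0855, 0.01], [0.5054, -0.09, 0.01], [0.5074, -0.3339, 0.01], [0.3914, -0.3352, 0.01]]
[0.43898656 0.02878015 0.054     ] [0.44262102 0.02038729 0.054     ]
```

View pics/A.png

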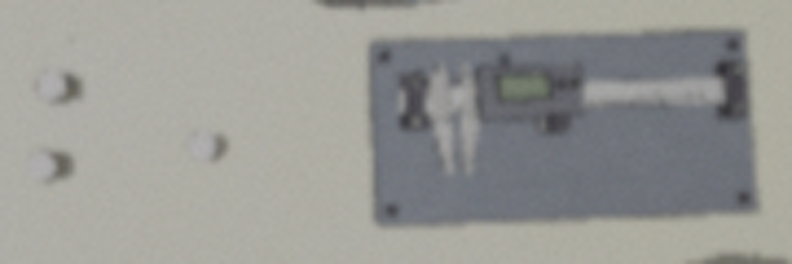

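View pics/B.png

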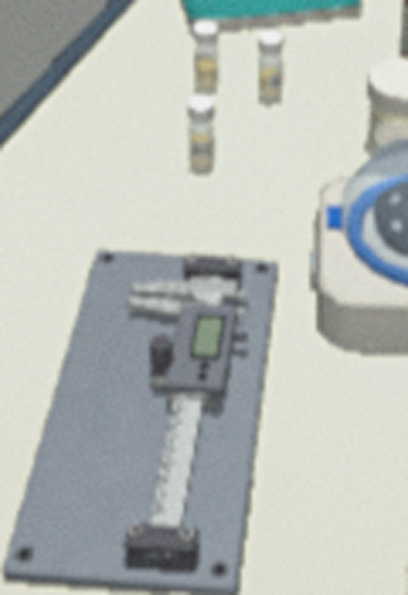

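The crops confirm the target vial as the lone one, with its cap at about (242,228) top and (229,202) side. The thumb post top is at about (321,222) top and (217.5,270) side, and the fixed jaw is to the left (+y). I'll refine the stand, post and vial with subpixel fits.

```bash
python3 - <<'E'
from h import *
a=cv2.imread("pics/top0.png");b=cv2.imread("pics/side0.png")
def edge(n,im,p,q,z):
    g=cv2.GaussianBlur(cv2.cvtColor(im,6).astype(np.float32),(0,0),1)
    p,q=np.array(p,float),np.array(q,float);d=(q-p)/np.linalg.norm(q-p);nn=np.array([-d[1],d[0]])
    s=np.arange(-5,5.01,.1);pts=[]
    for t in np.linspace(.08,.92,60):
        P=p+t*(q-p)+s[:,None]*nn
        v=cv2.remap(g,P[None,:,0].astype(np.float32),P[None,:,1].astype(np.float32),1)[0]
        k=np.abs(np.gradient(cv2.GaussianBlur(v[None],(0,0),4)[0]));pts.append(P[k.argmax()])
    W=np.array([onz(n,*x,z)[:2] for x in pts]).astype(np.float32)
    l=cv2.fitLine(W,cv2.DIST_HUBER,0,.001,.001).ravel();return l
def isect(l,m):
    s=np.linalg.solve(np.c_[l[:2],-m[:2]],m[2:]-l[2:]);return l[2:]+s[0]*l[:2]
for n,im,c,zs in(("top",a,[[279,203],[364.5,201],[367,243.5],[279.5,245]],[.01,.01,.01,0]),
              ("side",b,[[199,244],[251,249],[239,345],[171,340]],[.01,0,0,.01])):
    L=[edge(n,im,c[i],c[(i+1)%4],zs[i]) for i in range(4)]
    C=np.array([isect(L[i],L[(i+1)%4]) for i in range(4)])
    print(n,"corners",C.round(4).tolist(),"centre",C.mean(0).round(4))
    print(" edge yaw mod90",[round((np.degrees(np.arctan2(l[1],l[0]))+45)%90-45,2) for l in L],"len",[round(float(np.linalg.norm(C[i]-C[i-1])),4) for i in range(4)])
# cap centroids (white) of vial
def cen(im,x0,y0,x1,y1,f):
    m=f(im[y0:y1,x0:x1].astype(int)).astype(np.uint8);k,_,st,ce=cv2.connectedComponentsWithStats(m)
    i=1+st[1:,4].argmax();return ce[i]+[x0,y0],st[i]
w=lambda c:c.min(2)>195
t,st=cen(a,233,219,252,238,w);print("cap top",t,st,onz("top",*t,.054))
s,ss=cen(b,220,193,238,206,w);print("cap side",s,ss,onz("side",*s,.050)); print("tri",tri(t,s))
p=tri((321,221.5),(217.5,270));print("post",p)
print(a[215:230,312:328].max(2));print(b[262:286,210:226].max(2))
E
```

```text
top corners [[0.5070000290870667, -0.32820001244544983], [0.3855000138282776, -0.3312000036239624], [0.3831000030040741, -0.0803999975323677], [0.5044000148773193, -0.07970000058412552]] centre [ 0.445  -0.2049]
 edge yaw mod90 [np.float32(0.59), np.float32(1.44), np.float32(0.53), np.float32(0.35)] len [0.2485, 0.1215, 0.2508, 0.1213]
side corners [[0.5056999921798706, -0.0812000036239624], [0.5080999732017517, -0.3278000056743622], [0.3882000148296356, -0.32989999651908875], [0.3865000009536743, -0.08219999819993973]] centre [ 0.4471 -0.2053]
 edge yaw mod90 [np.float32(0.52), np.float32(0.55), np.float32(1.01), np.float32(0.39)] len [0.1192, 0.2467, 0.1199, 0.2477]Traceback (most recent call last):
  File "<stdin>", line 26, in <module>
  File "<stdin>", line 24, in cen
ValueError: attempt to get argmax of an empty sequence
```

```bash
python3 - <<'E'
from h import *
a=cv2.imread("pics/top0.png");b=cv2.imread("pics/side0.png")
for n,im,(x0,y0,x1,y1),z in(("top",a,(233,219,252,238),.054),("side",b,(221,194,238,206),.049)):
    g=cv2.resize(im[y0:y1,x0:x1],None,fx=5,fy=5,interpolation=2)
    g=cv2.cvtColor(g,cv2.COLOR_BGR2GRAY).astype(int)
    bg=np.median(g);m=(g>bg+12).astype(np.uint8)
    k,_,st,ce=cv2.connectedComponentsWithStats(m);i=1+st[1:,4].argmax()
    c=(ce[i]-2)/5+[x0,y0];print(n,bg,g.max(),c,st[i]/5,onz(n,*c,z))
    if n=="top":t=c
print("tri",tri(t,c))
print("post",tri((321,221.5),(217.5,270)))
print(a[215:230,312:328].max(2));print(b[262:284,210:226].max(2))
C=lambda x,y,z:[.446+x-.0087*y,-.205+y+.0087*x,z]
for g in(.004,.008,.012):print(g,proj("top",C(.002,.015-g,.0435)),proj("side",C(.002,.015-g,.0435)))
E
```

```text
Traceback (most recent call last):
ValueError: attempt to get argmax of an empty sequence
```

```bash
python3 - <<'E'
from h import *
a=cv2.imread("pics/top0.png");b=cv2.imread("pics/side0.png")
print(a[221:237,233:251,0]);print(b[194:224,221:238,0])
print("post",tri((321,221.5),(217.5,270)))
print(a[215:230,312:328].max(2));print(b[262:284,210:226].max(2))
C=lambda x,y,z:[.446+x-.0087*y,-.205+y+.0087*x,z]
for g in(.004,.008,.012):print(g,proj("top",C(.002,.015-g,.0435)),proj("side",C(.002,.015-g,.0435)))
E
```

```text
[[165 166 166 165 167 166 166 164 167 165 167 163 165 166 165 167 167 165]
 [165 168 164 167 165 166 166 166 166 165 166 167 165 166 164 164 166 166]
 [165 168 165 166 165 165 165 164 165 166 164 164 164 166 163 165 164 165]
 [165 166 166 166 163 163 160 165 168 164 165 163 162 165 166 164 166 163]
 [164 165 164 166 164 161 160 169 169 166 155 147 148 159 164 166 165 164]
 [165 165 164 165 162 165 167 171 170 168 151 126 127 145 160 164 166 163]
 [164 166 166 160 163 168 172 176 174 170 155 121 114 132 158 164 164 166]
 [165 164 164 160 162 170 175 173 175 169 155 122 112 131 155 163 165 164]
 [164 164 165 163 165 169 176 172 172 167 150 116 118 141 161 164 165 166]
 [164 164 164 163 165 163 169 173 169 161 140 123 137 156 162 162 162 163]
 [164 165 162 165 166 163 164 165 165 155 142 144 157 162 164 166 165 163]
 [164 163 165 165 163 166 165 164 163 163 160 160 164 164 164 166 165 166]
 [166 166 166 165 163 164 164 163 165 164 164 163 164 165 165 166 166 165]
 [164 166 163 164 164 165 163 165 163 164 165 165 165 164 164 164 166 166]
 [165 165 166 165 164 164 165 164 163 164 165 167 
[... 4288 characters left out ...]
 68  69  73  65  63  96 131 141 141 138 138]
 [156 157 161 153 111  70  64  64  68  74 114 135 140 133 134 138]
 [160 153 161 151 108  73  66  65  76  99 134 137 141 136 136 138]
 [155 156 158 149 105  73  72  68  88 112 140 138 137 141 138 138]
 [156 156 156 150 111  93  93  93 103 130 141 137 140 137 139 136]
 [156 158 157 148 130 121 124 128 123 131 138 144 139 143 138 139]
 [161 157 158 151 125 116 125 130 127 129 125 133 130 136 132 140]
 [152 154 157 143 116 103 107 105 103 111 113 118 116 119 113 122]]
0.004 [321.06250367 222.18209743] [216.73820106 269.4298679 ]
0.008 [322.49052913 222.13191223] [216.42185839 270.89432018]
0.012 [323.91820063 222.08173946] [216.10281478 272.37127601]
```

```bash
python3 - <<'E'
from h import *
print(onz("top",240.5,228,.054),onz("side",229.1,199.7,.054),tri((240.5,228),(229.1,199.7)))
for u,v in((.440,.028),(.440,.024)):
  print(proj("side",(.440,v,0)),proj("side",(.440,v,.054)),proj("top",(.440,v,.054)))
R=np.array([[1,0,0],[0,-1,0],[0,0,-1.]]);c,s=np.cos(.0087),np.sin(.0087)
R=np.array([[c,-s,0],[s,c,0],[0,0,1]])@R
for X in((.448,-.196,.034),(.448,-.23,.034),(.44,.026,.043),(.448,-.145,.053)):print(ctrl.ik(np.array(X),R),ctrl.ik(np.array(X),R@np.diag([-1,-1,1.])))
E
```

```text
[0.43766504 0.03017505 0.054     ] [0.44155582 0.0299246  0.054     ] (array([0.43955151, 0.03047   , 0.05340419]), np.float64(0.0038073101703886532))
[228.69762972 218.30011477] [228.33948559 200.11390724] [241.27725069 227.11951473]
[228.47392991 219.28340464] [228.10759443 201.06488828] [242.74206962 227.08057855]
[-3.06300879e+01  3.31822860e+01  1.06515450e+02 -2.54444375e-14
  4.03022638e+01  5.88714388e+01] [-3.06300879e+01  3.31822860e+01  1.06515450e+02 -2.54444375e-14
  4.03022638e+01 -1.21128561e+02]
[-3.39725254e+01  3.38614556e+01  1.04464104e+02 -2.54444375e-14
  4.16744402e+01  5.55290013e+01] [-3.39725254e+01  3.38614556e+01  1.04464104e+02 -2.54444375e-14
  4.16744402e+01 -1.24470999e+02]
[-4.38953780e+00  3.00291970e+01  1.12837721e+02 -2.54444375e-14
  3.71330823e+01  8.51119889e+01] [-4.38953780e+00  3.00291970e+01  1.12837721e+02 -2.54444375e-14
  3.71330823e+01 -9.48880111e+01]
[-2.52062313e+01  3.03001649e+01  1.08265375e+02 -2.54444375e-14
  4.14344597e+01  6.42952954e+01] [-2.52062313e+01  3.03001649e+01  1.08265375e+02 -2.54444375e-14
  4.14344597e+01 -1.15704705e+02]
```

```bash
cat >> h.py <<'E'
c,s=np.cos(.0087),np.sin(.0087)
RZ=np.array([[c,-s,0],[s,c,0],[0,0,1]])
R=RZ@np.diag([1.,-1,-1])
O=np.array([.446,-.205,0])
def S(x,y,z):return O+RZ@np.array([x,y,z])      # stand -> world
def st():
    print("t%.2f"%ctrl.current_t(),"pos",(RZ.T@(np.array(ctrl.current_tool_pos())-O)).round(4),"F",np.round(ctrl.current_contact_force(),2),"w%.3f"%ctrl.current_grip_width(),"gf%.1f"%ctrl.current_grasp_force())
E
python3 - <<'E'
from h import *
st()
ctrl.command_gripper(.38);
ctrl.goto(S(.002,.006,.09),R);st()
print(ctrl.move_l(S(.002,.006,.034),vel=.08,contact_N=5));st()
cv2.imwrite("pics/s1.png",cv2.resize(ctrl.read_camera("side")[150:330,140:340],None,fx=3.2,fy=3.2,interpolation=2))
E
```

```text
t0.10 pos [-0.2182 -0.3735  0.2134] F [-0.11  0.53 -0.02] w1.004 gf0.0
t2.73 pos [0.0023 0.0052 0.0902] F [-0.08 -0.55  0.41] w0.382 gf0.0
False
t3.58 pos [0.0022 0.0058 0.0342] F [1.16 0.18 0.52] w0.380 gf0.0
```

View pics/s1.png

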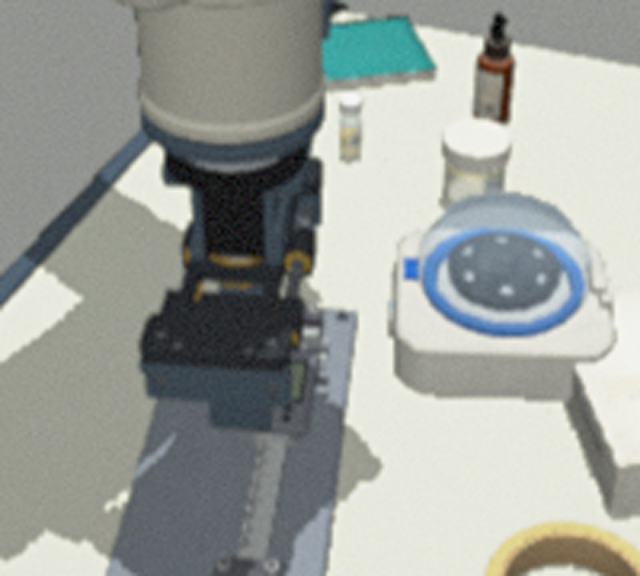

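The gripper hides the post in this view, but it came down without contact, so the fingers straddle it. Next: pinch and open.

```bash
python3 - <<'E'
from h import *
ctrl.command_gripper(0.0);st()
if ctrl.current_grip_width()>.08:
    p=RZ.T@(np.array(ctrl.current_tool_pos())-O)
    ctrl.move_l(S(p[0],p[1]-.038,p[2]),vel=.04);st()
    ctrl.command_gripper(.38);st()
    ctrl.move_l(S(p[0],p[1]-.038,.11),vel=.12);
    ctrl.goto(np.array([.44,.029,.12]),R);st()
    cv2.imwrite("pics/full2.png",ctrl.read_camera("top"))
    a=cv2.imread("pics/full2.png");cv2.imwrite("pics/t2.png",cv2.resize(a[195:255,215:375],None,fx=5,fy=5,interpolation=2))
E
```

```text
t4.12 pos [0.0021 0.006  0.0341] F [0.39 1.66 3.67] w0.130 gf30.0
t5.22 pos [ 0.0021 -0.0321  0.0342] F [-1.53 -2.82  2.36] w0.121 gf30.0
t5.78 pos [ 0.0021 -0.0319  0.0341] F [-0.63  0.87  0.45] w0.380 gf0.0
t7.60 pos [-0.0035  0.2333  0.1198] F [ 0.48 -0.09  0.67] w0.379 gf0.0
```

View pics/t2.png

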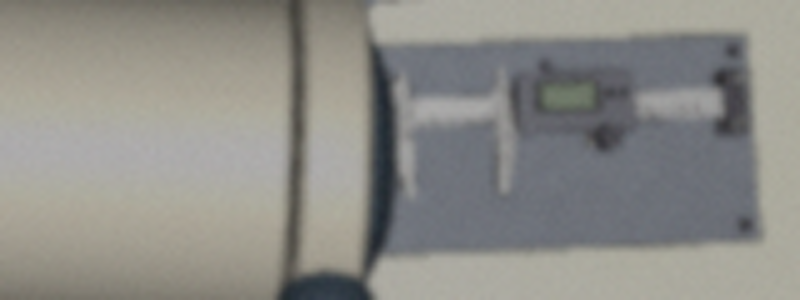

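The slider is open to about 47 mm: fixed jaw at crop x 405, moving jaw at 505. Now the vial.

```bash
python3 - <<'E'
from h import *
print(ctrl.move_l(np.array([.44,.029,.0435]),vel=.08,contact_N=3));st()
cv2.imwrite("pics/s3.png",cv2.resize(ctrl.read_camera("side")[130:250,170:290],None,fx=4.5,fy=4.5,interpolation=2))
E
```

```text
False
t8.76 pos [-0.0037  0.234   0.0438] F [-0.13  0.03  0.22] w0.376 gf0.0
```

View pics/s3.png

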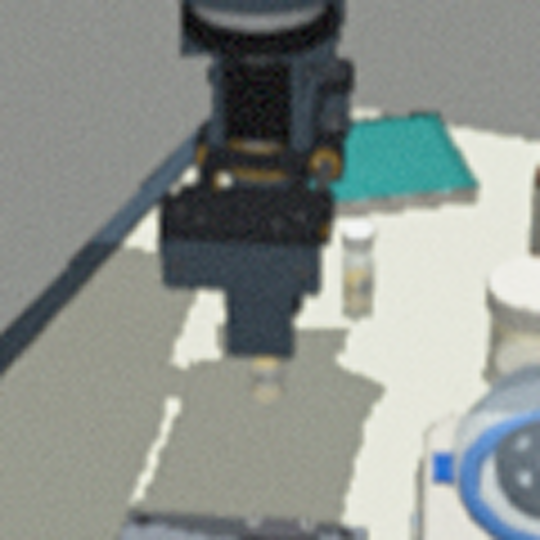

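The front finger spans crop x 227–297, with the vial below it at 267, so it is centred within about 2 mm. Gripping and carrying to the caliper.

```bash
python3 - <<'E'
from h import *
ctrl.command_gripper(0.0);st()
if ctrl.current_grip_width()>.15:
    p=np.array(ctrl.current_tool_pos())
    ctrl.move_l(p+[0,0,.06],vel=.12)
    ctrl.goto(S(-.004,.052,.085),R);st()
    a=ctrl.read_camera("side");b=ctrl.read_camera("top")
    A=cv2.resize(a[170:300,160:290],None,fx=4.4,fy=4.4,interpolation=2)
    cv2.imwrite("pics/s4.png",A)
E
```

```text
t9.22 pos [-0.0039  0.234   0.0436] F [0.12 0.8  2.36] w0.195 gf30.0
t10.62 pos [-0.0045  0.0522  0.0844] F [-0.53  0.52 -0.51] w0.192 gf29.9
```

View pics/s4.png

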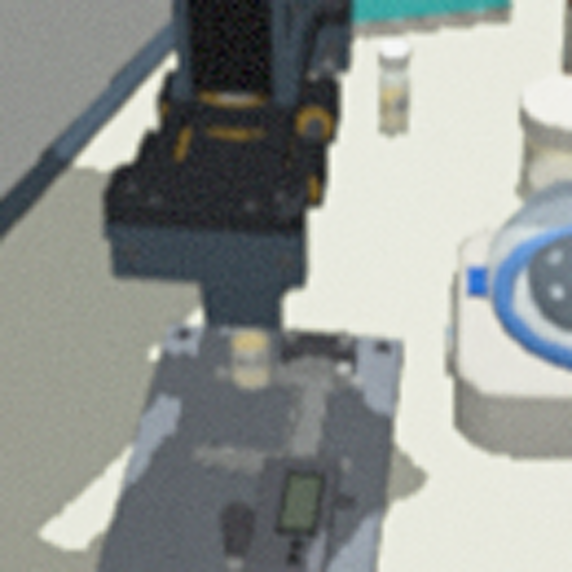

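```bash
python3 - <<'E'
from h import *
ctrl.move_l(S(-.004,.052,.0548),vel=.08);st()
print(ctrl.move_l(S(-.004,.072,.0548),vel=.015,contact_N=2));st()
y=(RZ.T@(np.array(ctrl.current_tool_pos())-O))[1]-.001
ctrl.move_l(S(-.004,y,.0548),vel=.02);st()
print(ctrl.move_l(S(.010,y,.0548),vel=.012,contact_N=2));st()
a=ctrl.read_camera("side");cv2.imwrite("pics/s5.png",cv2.resize(a[210:300,170:270],None,fx=6,fy=6,interpolation=2))
E
```

```text
t11.25 pos [-0.004   0.0525  0.0546] F [-0.32 -0.65 -0.25] w0.192 gf29.9
True
t12.12 pos [-0.0039  0.0652  0.0548] F [ 0.09 -2.09  2.62] w0.196 gf29.9
t12.38 pos [-0.0041  0.0642  0.0547] F [ 0.11 -0.19 -0.38] w0.196 gf29.9
True
t13.15 pos [0.0048 0.0643 0.0546] F [-1.88 -0.46  0.41] w0.193 gf29.9
```

View pics/s5.png

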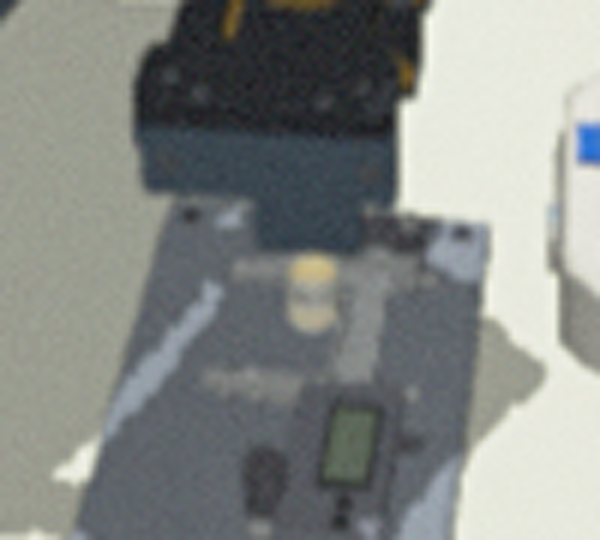

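Both contacts were found, and the vial at crop (313,292) is upright beside the beam's near edge (about x 345). Setting it down and releasing.

```bash
python3 - <<'E'
from h import *
p=RZ.T@(np.array(ctrl.current_tool_pos())-O)
print(ctrl.move_l(S(p[0],p[1],.0515),vel=.008,contact_N=2));st()
ctrl.command_gripper(.3);st()
ctrl.move_l(S(p[0],p[1],.11),vel=.1)
ctrl.goto(S(.002,-.036,.12),R);st()
a=ctrl.read_camera("side");b=ctrl.read_camera("top");cv2.imwrite("pics/f6.png",a);cv2.imwrite("pics/f6t.png",b)
A=cv2.resize(a[225:295,190:270],None,fx=5,fy=5,interpolation=2);B=cv2.resize(b[200:250,275:335],None,fx=6.4,fy=6.4,interpolation=2)
h=max(A.shape[0],B.shape[0]);f=lambda i:cv2.copyMakeBorder(i,0,h-i.shape[0],0,0,0)
cv2.imwrite("pics/c6.png",np.hstack([f(A),f(B)]))
E
```

```text
True
t13.45 pos [0.0043 0.0645 0.0535] F [-1.76  0.01  7.52] w0.197 gf30.0
t13.82 pos [0.004  0.0646 0.0533] F [0.45 0.2  0.14] w0.300 gf0.0
t15.03 pos [ 0.0014 -0.0366  0.1192] F [0.31 0.3  0.9 ] w0.300 gf0.0
```

View pics/c6.png

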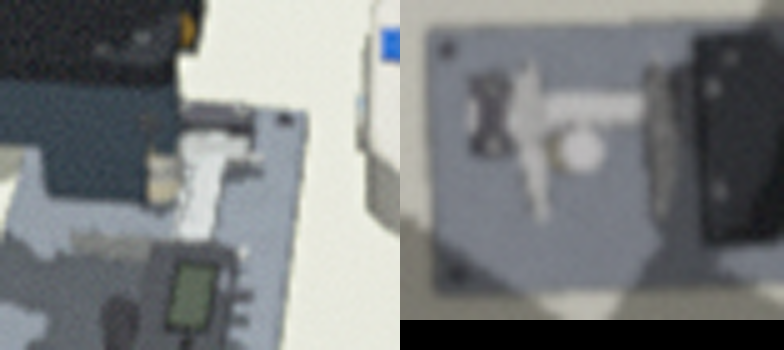

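The vial stands upright in the corner of the beam and fixed jaw: cap at right-crop (582,150), beam edge just above it. Closing now, with the -y finger pushing the post.

```bash
cat >> h.py <<'E'
def fy(n=8):
    v=[]
    for _ in range(n): v.append(ctrl.current_contact_force()[1]);ctrl.sleep(.02)
    return float(np.mean(v))
def py():return (RZ.T@(np.array(ctrl.current_tool_pos())-O))[1]
E
python3 - <<'E'
from h import *
ctrl.command_gripper(.38)
print(ctrl.move_l(S(.002,-.032,.034),vel=.08,contact_N=4));st()
ctrl.sleep(.3);print("base",fy())
print(ctrl.move_l(S(.002,-.018,.034),vel=.012,contact_N=1.5));st()
y0=py();print("contact y",y0,fy())
# post centre -.032 here; stop 3 mm before nip
ctrl.move_l(S(.002,y0+.0245,.034),vel=.025);ctrl.sleep(.2);st();print(fy())
E
```

```text
False
t16.69 pos [ 0.0022 -0.0322  0.0344] F [-0.62  0.78  0.06] w0.381 gf0.0
base -0.017818493432819174
True
t18.02 pos [ 0.0018 -0.0203  0.0338] F [ 0.26 -0.54  0.15] w0.377 gf0.2
contact y -0.020340893449928538 -0.5276799972314434
t19.48 pos [0.002  0.0041 0.034 ] F [ 0.12  0.38 -0.37] w0.382 gf0.0
-0.21567954897290667
```

```bash
python3 - <<'E'
from h import *
y=py();b=-0.02;yc=.0041+.0004
for i in range(40):
    yc+=.0003
    hit=ctrl.move_l(S(.002,yc,.034),vel=.004,contact_N=6)
    f=fy(4);g=ctrl.current_grasp_force();print(i,round(yc,5),round(py(),5),round(f,2),round(g,2),hit)
    if f<-3.5 or hit:break
print(ctrl.current_t())
E
```

```text
0 0.0048 0.00471 -1.72 0.9 False
1 0.0051 0.00507 -1.85 0.97 False
2 0.0054 0.00542 -1.37 0.89 False
3 0.0057 0.00573 -1.71 0.86 False
4 0.006 0.00599 -1.71 0.86 False
5 0.0063 0.00632 -1.7 0.87 False
6 0.0066 0.00662 -1.81 0.87 False
7 0.0069 0.00689 -2.19 0.87 False
8 0.0072 0.00721 -1.8 0.87 False
9 0.0075 0.0075 -2.05 1.08 False
10 0.0078 0.00769 -3.45 1.88 False
11 0.0081 0.0079 -4.97 2.59 False
23.475
```

```bash
python3 - <<'E'
from h import *
yc=.0081
for i in range(25):
    yc+=.00015
    ctrl.move_l(S(.002,yc,.034),vel=.004,contact_N=4)
    f=fy(6);print(i,round(yc,5),round(py(),5),round(f,2),round(ctrl.current_grasp_force(),2))
    if f<-8.6:break
ctrl.sleep(.3);st();print(fy(10))
E
```

```text
0 0.00825 0.00799 -5.44 2.98
1 0.0084 0.00804 -6.73 3.35
2 0.00855 0.00812 -7.95 3.72
3 0.0087 0.00816 -8.22 4.09
4 0.00885 0.00825 -9.42 4.47
t25.52 pos [0.0022 0.0083 0.0341] F [-2.81 -9.17 -0.39] w0.378 gf4.5
-8.889803070674374
```

```bash
python3 - <<'E'
from h import *
x=.002
ctrl.move_l(S(x,-.002,.034),vel=.03);st()
ctrl.move_l(S(x,-.002,.12),vel=.1)
ctrl.goto(S(-.06,-.19,.22),R);st()
a=ctrl.read_camera("side");b=ctrl.read_camera("top")
A=cv2.resize(a[225:295,190:270],None,fx=5,fy=5,interpolation=2);B=cv2.resize(b[200:250,275:335],None,fx=6.4,fy=6.4,interpolation=2)
h=max(A.shape[0],B.shape[0]);f=lambda i:cv2.copyMakeBorder(i,0,h-i.shape[0],0,0,0)
cv2.imwrite("pics/c7.png",np.hstack([f(A),f(B)]))
E
```

```text
t26.20 pos [ 0.0019 -0.002   0.0339] F [ 0.23  0.02 -0.24] w0.380 gf0.0
t28.10 pos [-0.06   -0.1887  0.219 ] F [ 1.03 -0.01 -0.49] w0.379 gf0.0
```

View pics/c7.png

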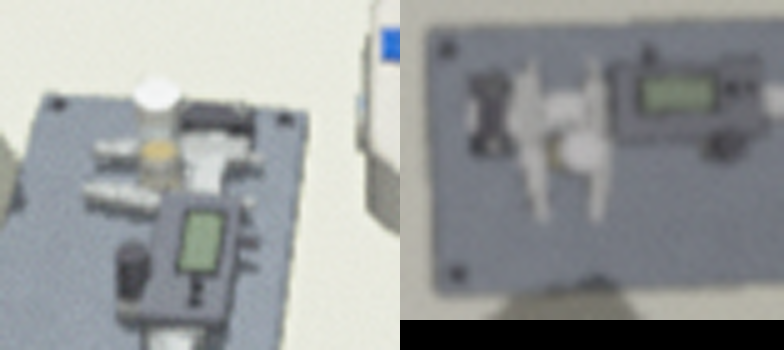

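The vial stands upright between the closed jaws and against the beam, with the jaws parallel (left crop (157,140), right crop (585,152)). The robot is clear, so I'm handing in.

```bash
python3 -c "
from bench import ctrl
print(ctrl.sign_off(),ctrl.current_t())"
```

```text
the job is handed in; nothing more can be done
the job is handed in; nothing more can be done
```

I handed the job in at about 28 s: the vial stands upright against the beam between the closed jaws, nipped at about 7 N (worked out from a 9 N push on the post less about 1.8 N of drag), and I saw nothing else disturbed.

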